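# Take the bar-grip battery pack out of the charging dock

## Task

The charging dock on the lab bench holds three battery packs behind push-to-release latches. Push the pack with the bar-shaped grip down until its latch lets go and it springs up, then pull it out and set it down (do not drop it) so that it stands upright in the empty tray. Leave the two round-knob packs as they are, latched in their bays.

Things in the scene. Friction and masses are not known exactly. Their poses are not given: they have to be found in the camera images.
- pack_grip (a point): Centre of the wanted pack's black bar grip, 12 (x) x 34 (y) x 28 mm tall, on a white-topped grey body 50 x 36 x 60 mm; 14 mm above body top, 74 mm above underside. z up; 0.16 kg. Latched in a dock bay, it cannot be pulled. Pushed down 8 mm (4 to 9 N of spring; hard stop at 11 mm) it unlatches; let up and a spring lifts it 22 mm above its start, loose. Draw it straight up 35 mm more to clear the bay.
- round1_grip (a point): A pack to leave alone: the same body, with a black round knob (18 mm across and tall) on top; this point is on the knob's axis, 14 mm above the body. It is in another bay behind the same kind of latch: do not press it. The white dock is fixed, 120 (x) x 270 (y) x 85 mm tall, with three bays 85 mm apart along its y; axes of dock and packs agree. Latched bodies stand 5 mm above its deck.
- round2_grip (a point): The same point on the second round-knob pack, alike in every way, latched in the remaining bay of the dock. Leave it alone too.
- tray: Empty grey open tray fixed to the bench, outside 200 (x) x 160 (y) x 25 mm tall, walls and floor 4 mm thick. Origin at the centre of its underside, on the bench; z up.

How it is judged:
On the way, in this order (a step that is already met when the one before it is completed fails the run):
1. the bar-grip pack is pushed down in its bay, at least 4 mm below where it was latched (height (world z) of pack_grip below 0.1 m), for 0.02 s.
2. the bar-grip pack has come up, at least 14 mm above where it was latched (height (world z) of pack_grip above 0.118 m), for 0.1 s.
At the end, for the whole second after the job is handed in: The bar-grip pack stands on the tray's floor inside its walls, upright within 10 degrees and released; both round-knob packs are still latched in their bays, within 10 mm of where they were (x of pack_grip in the frame of tray between -0.095 and 0.095 m and y of pack_grip in the frame of tray between -0.075 and 0.075 m and height (world z) of pack_grip between 0.07 and 0.086 m and angle between pack_grip's own z axis and vertical below 0.175 rad and distance of each of round1_grip, round2_grip from where it was at the start of the episode below 0.01 m); the robot touches nothing.
It fails at once if a round-knob pack is released or shifted by more than 10 mm (distance of any of round1_grip, round2_grip from where it was at the start of the episode above 0.01 m).
It fails at once if the pack is dropped: let go more than 30 mm above the tray's floor (contact force between pack and the fingers below 0.01 N and height (world z) of pack_grip above 0.108 m and horizontal distance between pack_grip and tray below 0.12 m).
It also fails if it takes over 54 s, if anything falls off the work surface, if the arm or the gripper's body presses on something with over 40 N, if the wrist force passes 120 N, or if a joint passes its speed limit or range.

## Robot

A 6-joint arm with a two-finger parallel gripper is mounted at the origin on the work surface. World frame = base frame: x ahead of the robot, y to its left, z up, the work surface at z = 0. Lengths are in m, angles in rad, forces in N, time in s.
With the tool pointing down it reaches from about 0.425 to 0.95 m from the base axis. Payload 3.5 kg.
Tool frame: the origin (TCP) lies at the very end of the fingers, on their centre line; the grasp point (between the pads) lies 19 mm behind it; z points along the fingers, y is the direction in which the jaws open and shut (so a half turn about z gives the same grasp; the last joint's range is limited). The gripper opens to 85 mm and grips with 20 to 120 N. Pads are 22 mm wide; open, the fingers measure 114 mm over their backs; the gripper's body (76 mm by 85 mm) begins 54 mm behind the grasp point. The pads swing forward as they close: fully open they stand 13 mm farther back than shut.
Start: joints at [1.001, 0.286, 1.577, -0, 1.279, -0.15], TCP at [0.275, 0.616, 0.231] pointing down, gripper open.
Joint ranges: [-2.77, 2.77], [-0.9, 2.22], [0.21, 2.48], [-1.53, 4.67], [0.24, 2.81], [-2.84, 2.84]. Speed limits (rad/s): [2.79, 2.79, 3.14, 3.14, 3.14, 3.14].

## Interface

Orientations are given as a unit quaternion [x, y, z, w].
In Python, from plant import ctrl, imaging gives the robot as it stands.
- The arm moves only by the shell command python3 -m creep 'ROWS' [OPENING] [FORCE]. ROWS is JSON, one flat list of numbers, 4 for each row, row after row: the shift along the tool's x, y, z in units of 25 mm (1.0 is 25 mm), then the turn about the tool's z in units of 5 degrees (1.0 is 5 degrees). A call has 1 to 20 rows; each row is the pose to reach, as a shift and turn from the pose commanded when the call began, along the tool's axes at that moment; what a row does not reach only later rows make up. A row lasts 1/12 s, in which the tool goes at most 41.7 mm and 7.16 degrees, less where a joint would pass 70% of its speed; a pose out of reach is approached as far as the arm can. A call with a gripper value outside its range is refused whole. OPENING is the closure in counts, from 0 (fully open) to 255 (shut), set as the call begins (- or left out, the last holds). The fingers move at their own pace and stop on an object; FORCE is the grip in N (left out, the last holds). Time passes only in rows, so rows that repeat a pose let the fingers close. It gives the time, the measured TCP pose, the force and the opening at its end, in the units of the state.
- ctrl.get_state(): the state, without advancing time (a new reading comes with each control period).
- imaging.read_camera(name): name is "scene" or "top" or "wrist"; returns the picture (480x640x3 uint8, red, green, blue); there is no depth.
- imaging.camera_info(name): a dict with "intrinsics" (3x3 intrinsics, pixels), "origin" and "attitude" of the camera in the world. Camera axes: x right, y down, z forward; pixel columns grow to the right and rows downward; lengths in m; the calibration is good to about 2 mm. A picture is of the moment at which its call begins: read the wrist's pose just before it. camera_info takes no time and is no camera call; for the wrist camera it gives the pose at the moment of the call.
- ctrl.sign_off(): hands the job in, once; it reports no verdict.
Trained networks look in the newest picture that a camera, given by its name, has taken for a name from the list of things; names that differ only in an ending like _2 or _b are one class to them, and where a whole thing is asked for, a point or a joint stands for the part that bears it (a point fixed in the world has none). Each returns a list of dicts, best first, with "p" (0 to 1); they miss things now and then, are a little off and sometimes report something else, mostly with a low value. They report only what shows in the picture. A call takes as long as a camera call.
- imaging.silhouettes(camera, name): "mask" (480x640 bool, what is visible of it) and "uv" ([column, row] in pixels, amid what is visible of it).
The state is a dict: "time": time; "qpos": joint angles; "dq": joint speeds; "joint_efforts": joint torques, N m; "eef_pos": TCP position; "tcp_rot": TCP orientation; "contact_force": force on the tool from outside, world axes, zero at the start; "wrist_torque": the same for the moment, N m; "opening": opening from 0.0 (shut) to 1.0 (fully open).
Only numpy, scipy, OpenCV 4.12 (cv2) and the standard library are available. Lean on these libraries where they do the work, as an engineer would, in place of code of your own. Each camera call takes 0.05 s, during which the arm holds its last target.

## Working session

There is one attempt and no reset: what is moved stays moved. The work goes in short steps, Python scripts to look and compute and a shell command to move; the robot and the scene stay as the last step left them, time stands still between calls to the robot, and variables do not carry over. Pictures are saved under pics/ and viewed, and the job is handed in when it is done.

```bash
mkdir -p pics; ls; python3 - <<'E'
from plant import ctrl, imaging
import cv2,numpy as np
s=ctrl.get_state()
print(s)
for c in ["scene","top"]:
    im=imaging.read_camera(c); cv2.imwrite(f"pics/{c}0.png",im[:,:,::-1])
    i=imaging.camera_info(c); print(c,i)
    for n in ["pack_grip","round1_grip","tray"]:
        for d in imaging.silhouettes(c,n): 
            m=d["mask"]; ys,xs=np.where(m); print(c,n,d["p"],d["uv"],m.sum(),xs.min(),xs.max(),ys.min(),ys.max())
E
```

```text
pics
{'time': 0.0, 'qpos': array([ 1.00097908e+00,  2.87219541e-01,  1.57820258e+00, -1.44953814e-05,
        1.27859703e+00, -1.49984530e-01]), 'dq': array([-0.00048914,  0.00020248, -0.00168235,  0.00071816,  0.00030736,
       -0.00010955]), 'joint_efforts': array([-5.13426003e-04, -4.05972290e+01, -2.92627001e+01, -1.51350309e-04,
        5.64822141e-03,  5.15706411e-07]), 'eef_pos': array([0.27473723, 0.61582689, 0.22989741]), 'tcp_rot': array([ 2.08375892e-01,  9.78048064e-01, -1.13796230e-03, -4.20790624e-04]), 'contact_force': array([-1.06303805, -0.40240526, -0.64453534]), 'wrist_torque': array([-0.00668624,  0.00143324,  0.03345664]), 'opening': 1.0039991236478472}
scene {'intrinsics': array([[568.99259074,   0.        , 324.41231265],
       [  0.        , 568.99259074, 241.27907218],
       [  0.        ,   0.        ,   1.        ]]), 'origin': array([ 0.86115669, -0.49290079,  0.73347147]), 'attitude': array([ 0.89716876,  0.27289612, -0.10924809, -0.32966768])}
scene pack_grip 0.57 [363.2, 191.9] 766 346 383 169 203
scene round1_grip 0.85 [425.3, 137.8] 502 410 442 126 150
scene tray 0.96 [266.2, 351.7] 15136 179 352 275 439
top {'intrinsics': array([[595.3820806 ,   0.        , 316.87447832],
       [  0.        , 595.3820806 , 240.53870155],
       [  0.        ,   0.        ,   1.        ]]), 'origin': array([ 0.36291937, -0.02834393,  1.00646915]), 'attitude': array([ 0.70756082, -0.70182009,  0.04725779, -0.0676236 ])}
top pack_grip 0.62 [259.6, 232.3] 890 246 274 214 250
top round1_grip 0.58 [155.6, 215.4] 838 140 169 198 234
top tray 0.85 [437.8, 228.1] 11515 379 498 163 300
```

View pics/scene0.png

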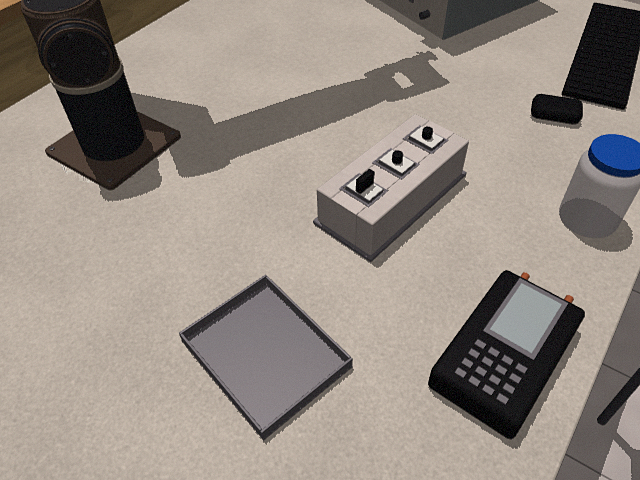

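View pics/top0.png

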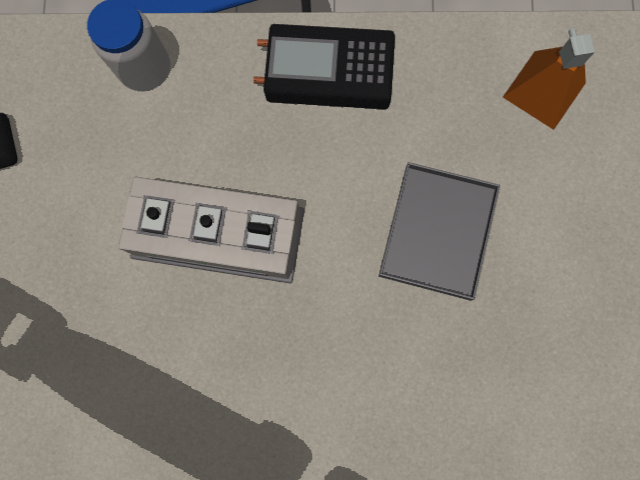

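The scene view shows the dock, with the bar pack at about (364,182) in the bay nearest the tray and the round knobs at (397,157) and (427,132). The top view shows the bar at (259,228), the knobs at (206,221) and (153,213), and the tray at (438,231).

```bash
cat > h.py <<'E'
import numpy as np,cv2
from scipy.spatial.transform import Rotation as R
from plant import ctrl, imaging
def ray(i,uv,z):
    K=i["intrinsics"];d=R.from_quat(i["attitude"]).apply(np.linalg.solve(K,[uv[0],uv[1],1.]))
    o=np.array(i["origin"]); return (o+d*(z-o[2])/d[2])
def proj(i,P):
    p=R.from_quat(i["attitude"]).inv().apply(np.atleast_2d(P)-i["origin"]); p=p@i["intrinsics"].T
    return p[:,:2]/p[:,2:]
E
python3 - <<'E'
from h import *
i=imaging.camera_info("top"); im=cv2.imread("pics/top0.png"); g=im.max(2)
cent=[]
for n,b in [("bar",(240,215,280,245)),("k1",(192,208,218,236)),("k2",(141,202,168,226))]:
    x0,y0,x1,y1=b; m=(g[y0:y1,x0:x1]<60).astype(np.uint8)
    nn,l,st,c=cv2.connectedComponentsWithStats(m); k=1+np.argmax(st[1:,4]); ys,xs=np.where(l==k)
    pts=np.c_[xs+x0,ys+y0].astype(np.float32); r=cv2.minAreaRect(pts)
    c=pts.mean(0); w=[ray(i,c,z) for z in (.104,.118)]; cent.append(ray(i,c,.106)); print(n,len(pts),c,r,w)
for z in (0.09,):
    m=(g>205).astype(np.uint8); nn,l,st,c=cv2.connectedComponentsWithStats(m)
    for k in range(1,nn):
        if st[k,4]>150:print(st[k],c[k],ray(i,c[k],z))
d=cent[0]-cent[2];print("axis",np.degrees(np.arctan2(d[1],d[0])),np.linalg.norm(d))
# tray
T=imaging.read_camera("top")
for n in ["tray"]:
    d=imaging.silhouettes("top",n)[0]; cs=cv2.findContours(d["mask"].astype(np.uint8),0,2)[0]; c=max(cs,key=cv2.contourArea); r=cv2.minAreaRect(c)
    B=cv2.boxPoints(r); W=np.array([ray(i,b,.02) for b in B]); print(W,W.mean(0),np.linalg.norm(np.diff(W,axis=0),axis=1),[np.degrees(np.arctan2(*(W[k+1]-W[k])[1::-1])) for k in range(3)])
i2=imaging.camera_info("scene")
print("scene of centres",proj(i2,np.array(cent)), "tray",proj(i2,W))
E
python3 - <<'E'
import cv2
a=cv2.imread('pics/top0.png')[160:300,100:320];cv2.imwrite('pics/topc.png',cv2.resize(a,None,fx=3.5,fy=3.5,interpolation=0))
a=cv2.imread('pics/scene0.png')[100:260,300:480];cv2.imwrite('pics/scenec.png',cv2.resize(a,None,fx=3.5,fy=3.5,interpolation=0))
E
```

```text
bar 239 [259.10043 228.19247] ((259.47998046875, 228.13998413085938), (25.314424514770508, 10.323759078979492), 8.130102157592773) [array([0.52977323, 0.08808924, 0.104     ]), array([0.52718483, 0.08628301, 0.118     ])]
k1 113 [205.74336 220.73451] ((205.75001525878906, 220.75001525878906), (12.020814895629883, 9.899495124816895), 45.0) [array([0.54111765, 0.17154738, 0.104     ]), array([0.53835326, 0.16844647, 0.118     ])]
k2 118 [152.77966 212.8305 ] ((152.75, 212.75001525878906), (12.020814895629883, 9.899494171142578), 45.0) [array([0.55328169, 0.25520665, 0.104     ]), array([0.5503286 , 0.25080793, 0.118     ])]
axis -98.00727408261623 0.168388774054567
[[ 0.46441136 -0.10030721  0.02      ]
 [ 0.66276675 -0.15020148  0.02      ]
 [ 0.6217296  -0.31029295  0.02      ]
 [ 0.42673947 -0.25617336  0.02      ]] [ 0.54391179 -0.20424375  0.02      ] [0.20453435 0.16526744 0.20236127] [np.float64(-14.119245249167212), np.float64(-104.37738496330088), np.float64(164.4879838146634)]
scene of centres [[363.11300802 180.00136292]
 [395.11289442 153.80298275]
 [424.99802093 129.82471839]] tray [[263.56337862 272.97985913]
 [352.83519304 358.5832146 ]
 [258.80906654 435.66040728]
 [177.20536471 332.48794103]]
```

View pics/topc.png

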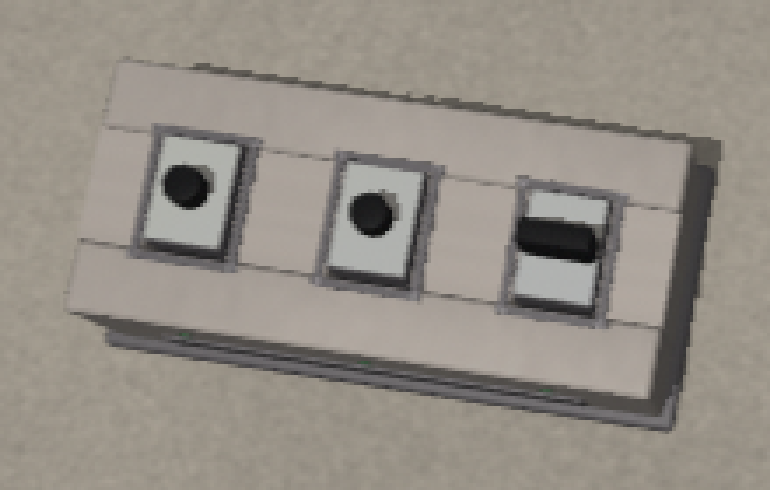

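View pics/scenec.png

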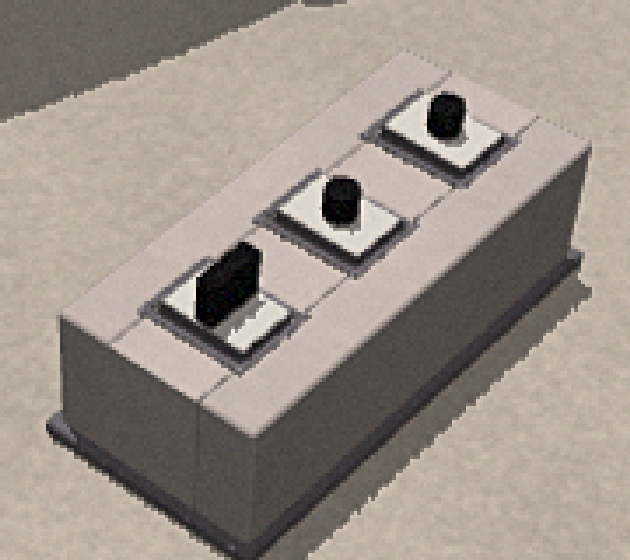

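```bash
python3 -m creep '[-0.5,-0.4,0,0.4, -1.4,-1.2,0,1.2, -2.4,-2,0,2, -3.5,-3,0,2.9, -4.6,-3.9,0,3.8, -5.7,-4.9,0,4.7, -6.8,-5.8,0,5.6, -7.9,-6.7,0,6.6, -9,-7.7,0,7.5, -10.1,-8.6,0,8.4, -11.2,-9.5,0,9.3, -12.3,-10.5,0,10.2, -13.4,-11.4,0,11.1, -14.4,-12.3,0,11.9, -15.4,-13.1,0,12.8, -16.3,-13.9,0,13.5, -17,-14.5,0,14.1, -17.5,-14.9,0,14.5, -17.85,-15.2,0,14.8, -17.85,-15.2,0,14.8]' 0 50
python3 - <<'E'
from h import *
s=ctrl.get_state(); i=imaging.camera_info("wrist"); im=imaging.read_camera("wrist")
cv2.imwrite("pics/w1.png",im[:,:,::-1])
print(s["time"],s["eef_pos"],R.from_quat(s["tcp_rot"]).as_matrix().round(4)); Rt=R.from_quat(s["tcp_rot"])
print("cam in tool",Rt.inv().apply(i["origin"]-s["eef_pos"]))
for n in ["pack_grip","round1_grip"]:
    for d in imaging.silhouettes("wrist",n): print(n,d["p"],d["uv"],d["mask"].sum())
print(proj(i,[[.528,.087,.104],[.54,.17,.104]]),i)
E
```

```text
time: 2.17
eef_pos: [0.5285, 0.0858, 0.2315]
tcp_rot: [0.756, 0.655, 0.0, 0.0]
contact_force: [0.4, 0.8, 0.1]
opening: 0.998
2.1667 [0.52850773 0.08584187 0.23149714] [[ 1.430e-01  9.897e-01  6.000e-04]
 [ 9.897e-01 -1.430e-01 -5.000e-04]
 [-4.000e-04  6.000e-04 -1.000e+00]]
cam in tool [ 0.07103537  0.00027294 -0.14221059]
pack_grip 0.78 [319.5, 227.4] 2957
round1_grip 0.93 [322.6, 10.6] 1586
round1_grip 0.32 [321.4, 227.3] 2884
[[317.39878862 231.34898133]
 [317.2303281  119.77189832]] {'intrinsics': array([[350.50850903,   0.        , 318.68822129],
       [  0.        , 350.50850903, 241.45956713],
       [  0.        ,   0.        ,   1.        ]]), 'origin': array([0.53885399, 0.15617304, 0.37368164]), 'attitude': array([ 0.98744643, -0.07128372, -0.00975543,  0.14061656])}
```

View pics/w1.png

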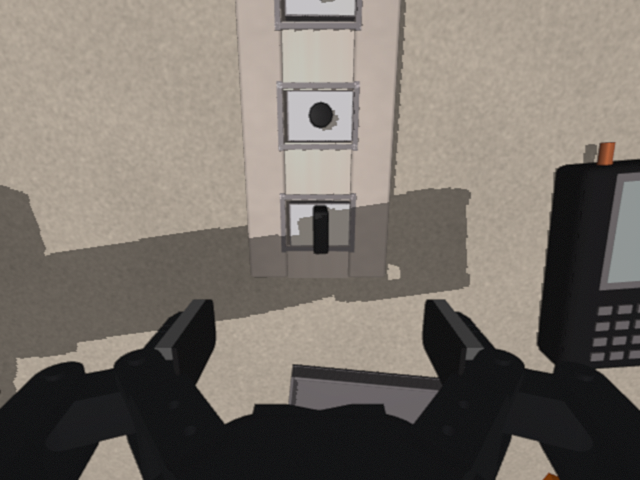

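```bash
python3 - <<'E'
from h import *
from scipy.optimize import least_squares
i=imaging.camera_info("wrist"); im=cv2.imread("pics/w1.png"); g=im.max(2)
def bb(x0,y0,x1,y1):
    m=(g[y0:y1,x0:x1]<45).astype(np.uint8); nn,l,st,c=cv2.connectedComponentsWithStats(m); k=1+np.argmax(st[1:,4]); s=st[k]
    print(s, c[k]+[x0,y0]); pts=np.argwhere(l==k)[:,::-1]+[x0,y0]; print(cv2.minAreaRect(pts.astype(np.float32)))
    return s[0]+x0,s[1]+y0,s[0]+x0+s[2],s[1]+y0+s[3]
b=np.array(bb(300,190,345,262)); k=np.array(bb(300,95,340,135)); print(b,k)
def f(p,box):
    x,y,t=p; c,s=np.cos(t),np.sin(t)
    P=[[x+c*a-s*e,y+s*a+c*e,z] for a in(-.006,.006) for e in(-.017,.017) for z in(.09,.118)]
    q=proj(i,P)-0; return np.r_[q.min(0),q.max(0)]-(np.array(box)-0.5)
for t in (-.12,-.1437,-.16):
    r=least_squares(lambda p:f([p[0],p[1],t],b),[.528,.087]);print(t,r.x,r.fun)
print("knob",ray(i,[(k[0]+k[2])/2-.5,(k[1]+k[3])/2-.5],.105))
# bar in scene
E
```

```text
[ 13  16  16  48 655] [320.43206107 229.68549618]
((320.5, 229.5), (47.0, 15.0), 90.0)
[ 10   8  22  24 301] [322.72093023 114.63122924]
((320.5, 114.5), (23.0, 21.0), 90.0)
[313 206 329 254] [310 103 332 127]
-0.12 [0.52953997 0.09130394] [-0.37024488 -1.30663888  0.38359894  1.28470861]
-0.1437 [0.52933828 0.09133236] [-0.10380421 -1.19195484  0.1037719   1.16804012]
-0.16 [0.52930595 0.09133673] [-0.44693051 -1.30625286  0.43126948  1.28524088]
knob [0.54125439 0.17567693 0.105     ]
```

```bash
python3 -m creep '[0.05,0,0.2,0, 0.1,0,0.6,0, 0.17,0,1.1,0, 0.17,0,1.7,0, 0.17,0,2.3,0, 0.17,0,2.9,0, 0.17,0,3.4,0, 0.17,0,3.9,0, 0.17,0,4.3,0, 0.17,0,4.7,0, 0.17,0,5,0, 0.17,0,5.2,0, 0.17,0,5.35,0, 0.17,0,5.45,0, 0.17,0,5.5,0, 0.17,0,5.5,0]' 0
python3 - <<'E'
from h import *
cv2.imwrite("pics/w2.png",imaging.read_camera("wrist")[:,:,::-1])
cv2.imwrite("pics/s2.png",cv2.resize(imaging.read_camera("scene")[80:280,280:500,::-1],None,fx=3,fy=3))
E
```

```text
time: 3.65
eef_pos: [0.5285, 0.0917, 0.094]
tcp_rot: [0.755, 0.656, 0.0, 0.0]
contact_force: [-0.6, -0.5, -0.2]
opening: 1.0
```

View pics/w2.png

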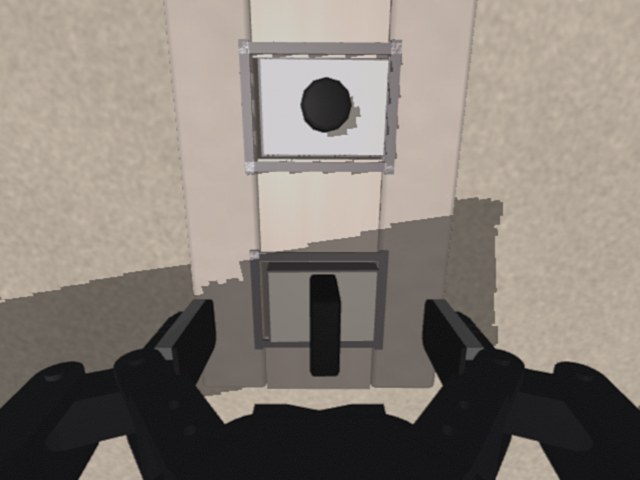

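View pics/s2.png

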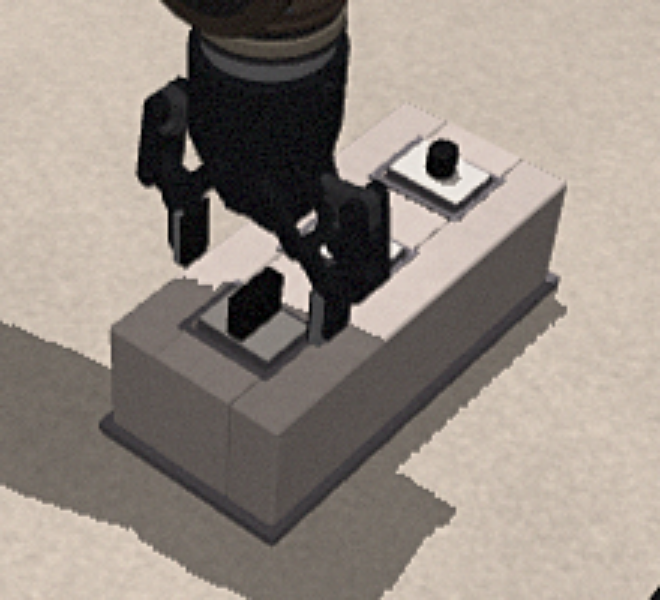

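```bash
python3 - <<'E'
from h import *
from scipy.optimize import least_squares
i=imaging.camera_info("wrist"); s=ctrl.get_state(); im=cv2.imread("pics/w2.png"); g=im.max(2)
m=(g[262:388,295:355]<45).astype(np.uint8); nn,l,st,c=cv2.connectedComponentsWithStats(m); k=1+np.argmax(st[1:,4]); q=st[k]
b=[q[0]+295,q[1]+262,q[0]+q[2]+295,q[1]+q[3]+262]; print(b)
def f(p,t=-.142):
    x,y=p; c,sn=np.cos(t),np.sin(t)
    P=[[x+c*a-sn*e,y+sn*a+c*e,z] for a in(-.006,.006) for e in(-.017,.017) for z in(.09,.118)]
    q=proj(i,P); return np.r_[q.min(0),q.max(0)]-(np.array(b)-.5)
r=least_squares(f,[.529,.09]);print(r.x,r.fun, s["eef_pos"])
d=np.r_[r.x-s["eef_pos"][:2],0]; print("tool mm",R.from_quat(s["tcp_rot"]).inv().apply(d)*1e3)
E
```

```text
[np.int32(310), np.int32(275), np.int32(340), np.int32(376)]
[0.53063874 0.08862498] [-1.21647483 -2.38116803  1.21759033  2.36486355] [0.52864592 0.09168899 0.09431582]
tool mm [-2.75468481e+00  2.40233552e+00  1.96409515e-03]
```

The wrist view has the bar at cols 310–340 and rows 275–376, about 2 mm to the right of the jaw midline. I'll nudge across by that much and close.

```bash
python3 -m creep '[-0.05,0.04,0,0, -0.08,0.08,0,0, -0.08,0.08,0,0]' 0
python3 -m creep '[0,0,0,0, 0,0,0,0, 0,0,0,0, 0,0,0,0, 0,0,0,0, 0,0,0,0, 0,0,0,0, 0,0,0,0, 0,0,0,0, 0,0,0,0, 0,0,0,0, 0,0,0,0, 0,0,0,0, 0,0,0,0]' 255 60
python3 - <<'E'
from h import *
cv2.imwrite("pics/w3.png",imaging.read_camera("wrist")[:,:,::-1])
E
```

```text
time: 4.0
eef_pos: [0.5304, 0.0892, 0.0942]
tcp_rot: [0.755, 0.656, 0.0, 0.0]
contact_force: [-0.5, 0.3, 0.2]
opening: 0.996
time: 5.17
eef_pos: [0.5296, 0.0895, 0.0937]
tcp_rot: [0.755, 0.656, -0.0, -0.0]
contact_force: [-2.2, -0.3, 0.9]
opening: 0.126
```

View pics/w3.png

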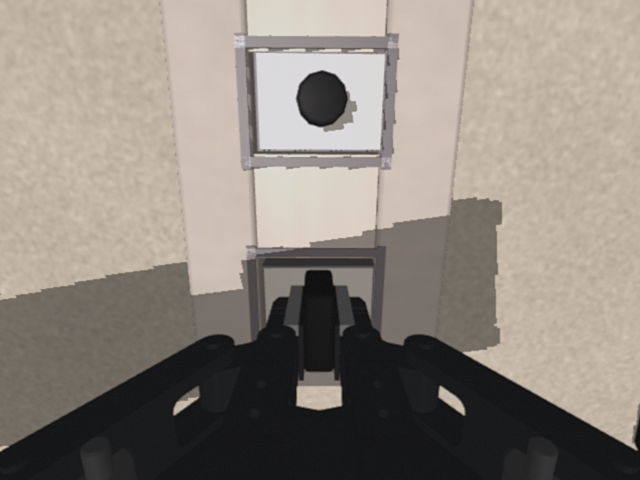

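The jaws hold the bar at about (318,320), with an opening of roughly 11–12 mm. Now I push.

```bash
python3 -m creep '[0,0,0.06,0, 0,0,0.12,0, 0,0,0.18,0, 0,0,0.24,0, 0,0,0.3,0, 0,0,0.35,0, 0,0,0.38,0, 0,0,0.38,0, 0,0,0.38,0]'
```

```text
time: 5.97
eef_pos: [0.5299, 0.0895, 0.0848]
tcp_rot: [0.755, 0.656, -0.0, -0.0]
contact_force: [-5.2, 0.5, 4.9]
opening: 0.124
```

```bash
python3 -m creep '[0,0,0.02,0, 0,0,0.04,0, 0,0,0.04,0, 0,0,0.04,0]'
python3 - <<'E'
from h import *
cv2.imwrite("pics/w4.png",imaging.read_camera("wrist")[:,:,::-1])
E
```

```text
time: 6.3
eef_pos: [0.5299, 0.0895, 0.084]
tcp_rot: [0.755, 0.656, -0.0, -0.0]
contact_force: [-4.5, 0.6, 7.1]
opening: 0.126
```

View pics/w4.png

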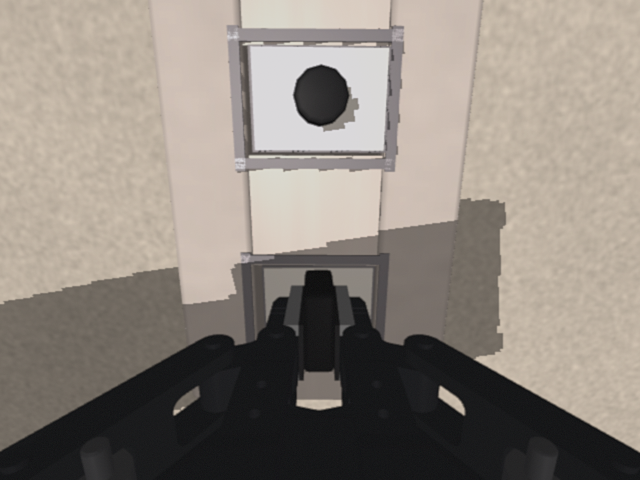

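The bar hasn't moved in the jaws, so the pack went down about 9.7 mm with the tool. I'll lift gently and watch the force.

```bash
python3 -m creep '[0,0,-0.06,0, 0,0,-0.14,0, 0,0,-0.24,0, 0,0,-0.36,0, 0,0,-0.48,0, 0,0,-0.6,0, 0,0,-0.6,0]'
python3 -m creep '[0,0,-0.1,0, 0,0,-0.2,0, 0,0,-0.3,0, 0,0,-0.4,0, 0,0,-0.5,0, 0,0,-0.6,0, 0,0,-0.65,0, 0,0,-0.65,0, 0,0,-0.65,0]'
python3 - <<'E'
from h import *
cv2.imwrite("pics/w5.png",imaging.read_camera("wrist")[:,:,::-1])
cv2.imwrite("pics/s5.png",cv2.resize(imaging.read_camera("scene")[80:280,280:500,::-1],None,fx=3,fy=3))
E
```

```text
time: 6.93
eef_pos: [0.5301, 0.0895, 0.0989]
tcp_rot: [0.755, 0.656, 0.0, 0.0]
contact_force: [-4.6, 1.2, 4.8]
opening: 0.127
time: 7.68
eef_pos: [0.5303, 0.0894, 0.1148]
tcp_rot: [0.755, 0.656, 0.0, 0.0]
contact_force: [-1.0, -0.5, 3.1]
opening: 0.121
```

View pics/w5.png

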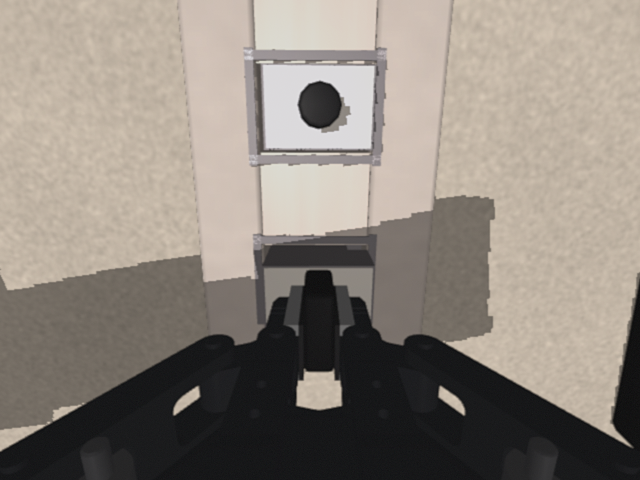

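View pics/s5.png

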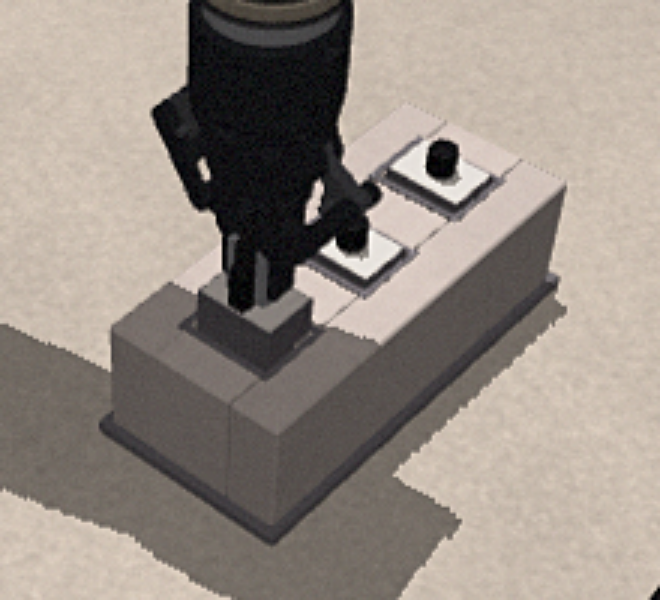

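The pack is released and has risen about 21 mm. The bar still sits the same way in the jaws, and the other packs are untouched. Next I draw it straight up.

```bash
python3 -m creep '[0,0,-0.1,0, 0,0,-0.3,0, 0,0,-0.5,0, 0,0,-0.7,0, 0,0,-0.9,0, 0,0,-1.1,0, 0,0,-1.3,0, 0,0,-1.5,0, 0,0,-1.7,0, 0,0,-1.9,0, 0,0,-2.1,0, 0,0,-2.3,0, 0,0,-2.5,0, 0,0,-2.7,0, 0,0,-2.8,0, 0,0,-2.8,0]'
python3 - <<'E'
from h import *
cv2.imwrite("pics/w6.png",imaging.read_camera("wrist")[:,:,::-1])
cv2.imwrite("pics/s6.png",imaging.read_camera("scene")[:,:,::-1])
s=ctrl.get_state(); d=np.array([.5435,-.204,0])-s["eef_pos"];d[2]=0
print(R.from_quat(s["tcp_rot"]).inv().apply(d)/.025)
E
```

```text
time: 9.12
eef_pos: [0.5305, 0.0895, 0.1856]
tcp_rot: [0.755, 0.656, 0.001, 0.001]
contact_force: [0.6, 0.3, -1.2]
opening: 0.124
[-1.15467938e+01  2.17984615e+00  8.39366478e-05]
```

View pics/s6.png

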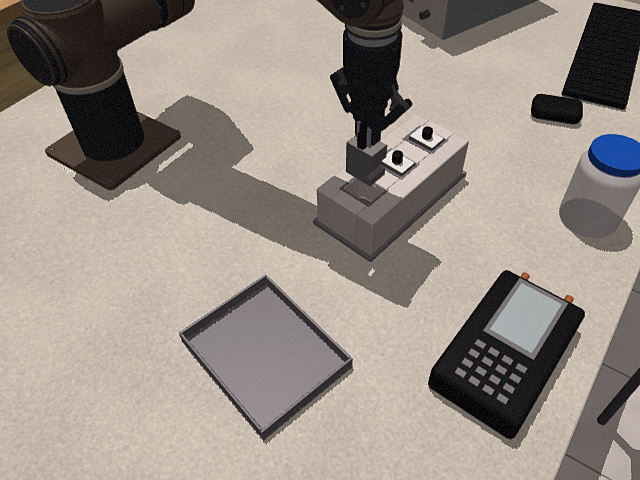

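```bash
python3 -m creep '[-0.3,0.06,0,0, -0.9,0.17,0,0.1, -1.6,0.3,0,0.2, -2.4,0.45,0,0.3, -3.2,0.6,0,0.4, -4,0.76,0,0.5, -4.8,0.91,0,0.6, -5.6,1.06,0,0.7, -6.4,1.21,0,0.8, -7.2,1.36,0,0.9, -8,1.51,0,1, -8.8,1.66,0,1.1, -9.5,1.8,0,1.2, -10.2,1.93,0,1.2, -10.7,2.02,0,1.2, -11.1,2.1,0,1.2, -11.4,2.15,0,1.2, -11.55,2.18,0,1.2, -11.55,2.18,0,1.2, -11.55,2.18,0,1.2]'
python3 - <<'E'
from h import *
cv2.imwrite("pics/t7.png",imaging.read_camera("top")[:,:,::-1])
cv2.imwrite("pics/s7.png",imaging.read_camera("scene")[:,:,::-1])
E
```

```text
time: 10.88
eef_pos: [0.5435, -0.2037, 0.1845]
tcp_rot: [0.788, 0.615, 0.0, -0.0]
contact_force: [-0.7, -0.2, -1.5]
opening: 0.129
```

View pics/s7.png

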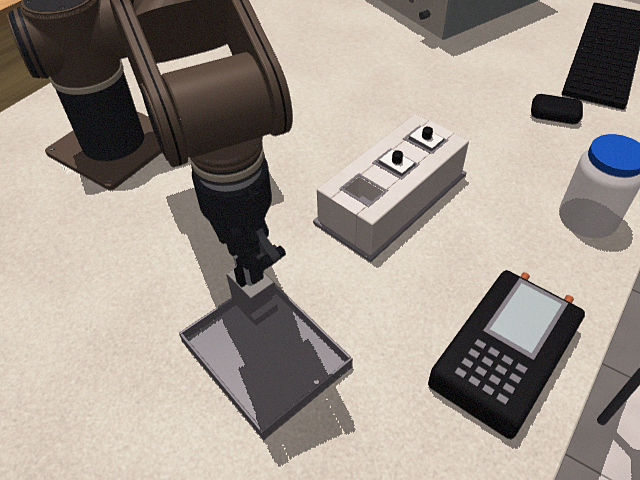

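```bash
python3 -m creep '[0,0,0.2,0, 0,0,0.5,0, 0,0,0.9,0, 0,0,1.3,0, 0,0,1.7,0, 0,0,2.1,0, 0,0,2.5,0, 0,0,2.9,0, 0,0,3.3,0, 0,0,3.6,0, 0,0,3.9,0, 0,0,4.1,0, 0,0,4.3,0, 0,0,4.4,0, 0,0,4.5,0, 0,0,4.55,0, 0,0,4.55,0]'
python3 - <<'E'
from h import *
cv2.imwrite("pics/s8.png",cv2.resize(imaging.read_camera("scene")[200:450,120:420,::-1],None,fx=2.2,fy=2.2))
E
```

```text
time: 12.4
eef_pos: [0.5436, -0.2041, 0.0708]
tcp_rot: [0.788, 0.615, 0.0, 0.0]
contact_force: [0.1, -0.3, -1.9]
opening: 0.129
```

View pics/s8.png

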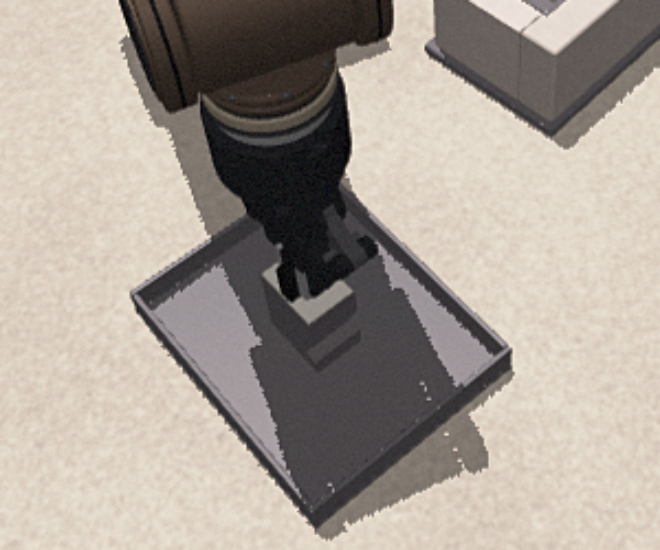

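The pack hangs upright over the middle of the tray, about 3 mm above the floor, and nothing is in contact yet (−1.9 N is its weight). I'll lower in small steps until it touches.

```bash
python3 -m creep '[0,0,0.03,0, 0,0,0.06,0, 0,0,0.08,0, 0,0,0.08,0, 0,0,0.08,0]'; python3 -m creep '[0,0,0.02,0, 0,0,0.04,0, 0,0,0.04,0, 0,0,0.04,0]'
```

```text
time: 12.87
eef_pos: [0.5435, -0.2041, 0.0689]
tcp_rot: [0.788, 0.615, 0.0, 0.0]
contact_force: [0.5, -0.4, -1.7]
opening: 0.125
time: 13.2
eef_pos: [0.5435, -0.2041, 0.0678]
tcp_rot: [0.788, 0.615, -0.0, -0.0]
contact_force: [0.5, -0.7, -1.5]
opening: 0.129
```

```bash
python3 -m creep '[0,0,0.02,0, 0,0,0.04,0, 0,0,0.04,0, 0,0,0.04,0]'
```

```text
time: 13.53
eef_pos: [0.5436, -0.2042, 0.0673]
tcp_rot: [0.788, 0.615, -0.0, 0.0]
contact_force: [-1.5, 0.1, 1.8]
opening: 0.125
```

The force has gone from −1.5 to +1.8 N, so the pack is on the floor. I'll open the jaws, then retreat straight up.

```bash
python3 -m creep '[0,0,0,0, 0,0,0,0, 0,0,0,0, 0,0,0,0, 0,0,0,0, 0,0,0,0, 0,0,0,0, 0,0,0,0, 0,0,0,0, 0,0,0,0, 0,0,0,0, 0,0,0,0]' 60
python3 -m creep '[0,0,-0.1,0, 0,0,-0.3,0, 0,0,-0.6,0, 0,0,-1,0, 0,0,-1.5,0, 0,0,-2,0, 0,0,-2.5,0, 0,0,-3,0, 0,0,-3.5,0, 0,0,-4,0, 0,0,-4.5,0, 0,0,-5,0, 0,0,-5.4,0, 0,0,-5.7,0, 0,0,-5.9,0, 0,0,-6,0, 0,0,-6,0, 0,0,-6,0]'
python3 - <<'E'
from h import *
for c in ["scene","top","wrist"]: cv2.imwrite(f"pics/{c}9.png",imaging.read_camera(c)[:,:,::-1])
E
```

```text
time: 14.53
eef_pos: [0.5435, -0.2041, 0.0668]
tcp_rot: [0.788, 0.615, 0.0, 0.0]
contact_force: [-0.5, -0.6, -0.1]
opening: 0.766
time: 16.03
eef_pos: [0.5432, -0.204, 0.2162]
tcp_rot: [0.788, 0.615, -0.0, -0.0]
contact_force: [0.4, 0.4, -0.6]
opening: 0.764
```

View pics/scene9.png

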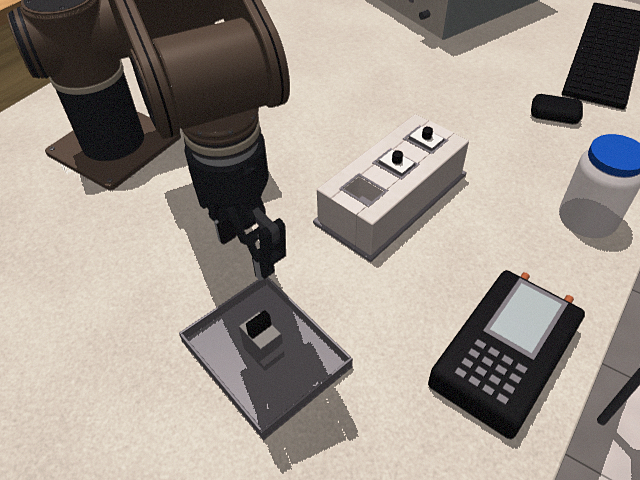

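View pics/wrist9.png

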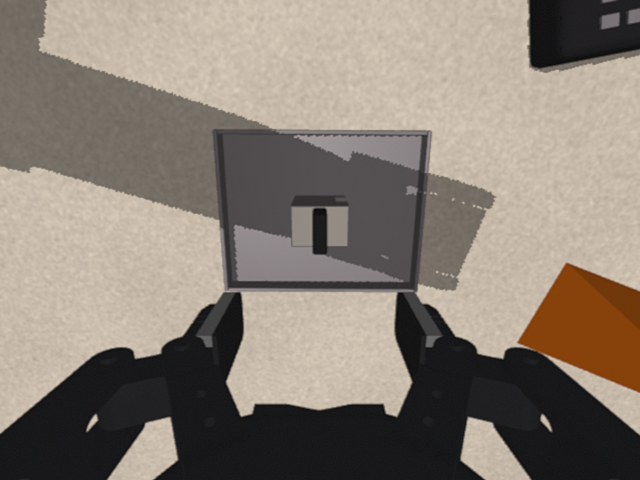

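The pack stands upright and central in the tray, at scene (260,335) and wrist (320,228), and the gripper is clear. Both knobs are still at (397,157) and (427,132). I'm handing in.

```bash
python3 -c "
from plant import ctrl
print(ctrl.sign_off())"
```

```text
the job is handed in; nothing more can be done
None
```

The bar-grip pack is out of the dock and standing upright near the middle of the tray, and I handed the job in at about 16 s of the 54 s allowed. The hand-in reports no verdict, so this rests on my own checks.

- **Release:** I gripped the bar and pushed it down about 9.7 mm, with at most about 7 N of vertical force in the readings. The latch let go, and the pack rose about 21 mm in the jaws before I drew it straight out.
- **Placing:** I lowered the pack in small steps until the vertical force went from −1.5 to +1.8 N. That happened at the height expected for the tray floor. I then opened the jaws and retreated straight up.
- **Last checks:** the final scene and wrist pictures show the pack upright, released and inside the walls. Both round-knob packs are at the same pixels as at the start, and the gripper is about 15 cm above the placing height with no contact force. I judged upright by eye and did not measure the angle.
- **Disagreements:** the bar positions measured from the different cameras differed by 2–4 mm. I settled this with a close wrist view before gripping.

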